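# Open the germination tray and take a dish's temperature

## Task

Push the tray's folding cover open until its two panels stand folded flat against each other. Then pick up the thermometer, point its lens at the middle of the open seed dish in the tray from about 11 cm away and hold it still there for two seconds, so that it can take a reading. Lay the thermometer back flat and lengthwise on the middle of its rubber mat, and leave the dish and everything else where it stands.

Things in the scene. Friction and masses are not known exactly. Their poses are not given: they have to be found in the camera images.
- tray: Fixed open steel germination tray, 180 (x) x 176 (y) x 55 mm high, walls and floor 5 mm; origin under its centre, on the bench. At yaw 0 its x points away from the robot. It holds one dish and two small upturned cups (36 mm high) under a white bifold cover, hinged along the +y rim; which stands where varies. When folded, the cover's top edge stands 140 mm above the bench at tray y = +80 mm.
- cover (a joint): Angle (rad) of the cover's inner panel: 0 = level, 1.50 = upper stop, both panels upright and flat together. Starts at 0.25 to 0.45, a low roof. Two panels, each 80 mm (tray y) x 152 mm (tray x) x 4 mm: the inner one hinged to the tray at y = +80, z = 60 mm, the outer one to it at the ridge. The outer one's free edge is a rod, 160 mm x cos(angle) from the hinge. Friction keeps it where it is left.
- cover_rod (a point): Where to push the cover: centre of the 10 mm aluminium rod along its free edge (along tray x), on the bare end towards the robot, 25 mm from the rod's tip, 64 mm from the panels' edge, 50 mm from the tray's wall. The rod slides straight along tray y, 60 mm above the bench; pushed to tray +y it lifts the ridge and folds the cover, with 1 to 5 N. Nothing is under or beside this end.
- thermo: Loose infrared thermometer lying on its mat: white bar handle 150 (x) x 28 (y) x 30 mm (z) and at its +x end an angled black head. Origin at the centre of the handle's underside; x towards the head, z up. Spans x = -75 to +100 mm, 55 mm high at the head. About 180 g, centre of mass near x = +15 mm: grip across y there (x = -60 to +45 mm is clear). At the start the head points away from the robot.
- lens (a point): Centre of the thermometer's lens, at (98, 0, 17) mm in the frame of thermo, in the face of the 26 mm round black head. Its own x axis is the line of sight, out of the lens: forwards and 55 degrees down when the thermometer lies level, so that it then sees, from 110 mm away, a spot 63 mm ahead of and 90 mm below the lens. Its y axis is that of thermo.
- mat: Fixed black rubber mat, the thermometer's place, 240 (x) x 110 (y) x 4 mm; origin at the centre of its underside, on the bench. x is its length.
- dish: The target: open shallow white round seed dish, 56 mm across and 12 mm high, with a paper pad and seeds, standing loose on the tray's floor (5 mm above the bench). Origin at the centre of its underside.
- dish_pad (a point): Middle of the paper pad in the dish, 9 mm above the dish's underside: the spot to aim at.
- cup1: Small upturned glass cup in the tray, 44 mm across, 36 mm high. Bystander. Origin under its centre.
- cup2: Second such cup. Bystander.
- jar: Amber jar, 54 mm across, 85 mm high, on the bench beyond the work. Bystander. Origin under its centre.
- pot: Terracotta pot with a small plant, 86 mm across, about 165 mm high with its leaves, on the left. Bystander. Origin under its centre.
- dishes: Stack of three spare white dishes, 80 mm across, 42 mm high, on the right. Bystander. Origin under its centre.
Mind the look-alikes: they are no part of the job. There is more than one size of the thermo; the one meant has the size given above.

How it is judged (in metres and radians):
On the way, in this order (a step that is already met when the one before it is completed fails the run):
1. the cover is folded: its inner panel raised past 1.40 rad (value of joint cover above 1.4 rad), for 0.2 s.
2. with the cover still folded, the thermometer's line of sight passes within 14 mm (each way) of the middle of the dish's pad, from 80 to 140 mm away, held still (under 20 mm/s and 0.2 rad/s) for 1.5 s (value of joint cover above 1.4 rad and x of dish_pad in the frame of lens between 0.08 and 0.14 m and y of dish_pad in the frame of lens between -0.014 and 0.014 m and z of dish_pad in the frame of lens between -0.014 and 0.014 m and linear speed of thermo below 0.02 m/s and angular speed of thermo below 0.2 rad/s), for 1.5 s.
At the end, for the whole second after the job is handed in: The cover is still folded (past 1.40 rad) and the thermometer lies released, flat (within 0.08 rad) and at rest on its mat, its handle's centre within 45 mm lengthwise and 30 mm sideways of the mat's centre, and lengthwise within 0.35 rad (either way round) (value of joint cover above 1.4 rad and x of thermo in the frame of mat between -0.045 and 0.045 m and y of thermo in the frame of mat between -0.03 and 0.03 m and z of thermo in the frame of mat between 0 and 0.008 m and angle between thermo's own z axis and vertical below 0.08 rad and angle between the x axis of thermo and the x axis of mat, either way round below 0.35 rad and contact force between thermo and mat above 0.5 N and linear speed of thermo below 0.02 m/s); the robot touches nothing.
It fails at once if the dish or a bystander (cups, jar, potted plant, spare dishes) is moved by more than 15 mm (distance of any of dish, cup1, cup2, jar, pot, dishes from where it was at the start of the episode above 0.015 m).
It also fails if it takes over 72 s, if anything falls off the work surface, if the arm or the gripper's body presses on something with over 40 N, if the wrist force passes 120 N, or if a joint passes its speed limit or range.

## Robot

A 6-joint arm with a two-finger parallel gripper is mounted at the origin on the work surface. World frame = base frame: x ahead of the robot, y to its left, z up, the work surface at z = 0. Lengths are in m, angles in degrees, forces in N, time in s.
With the tool pointing down it reaches from about 0.4 to 0.825 m from the base axis. Payload 7 kg.
Tool frame: the origin (TCP) lies midway between the tips of the shut fingers; the grasp point (between the pads) lies 19 mm behind it; z points along the fingers, y is the line along which they close (so a half turn about z gives the same grasp; the last joint's range is limited). The gripper opens to 88 mm and grips with 3 to 60 N. Pads are 19 mm wide; open, the fingers measure 130 mm over their backs; the gripper's body (78 mm by 193 mm) begins 47 mm behind the grasp point.
Start: joints at [-58.551, 20.546, 0.682, 0, -70.136, -16.507], TCP at [0.174, -0.652, 0.227] pointing down, gripper open.
Joint ranges: [-176.03, 176.03], [-82.01, 121.73], [-58.28, 71.71], [-173.87, 95.51], [-174.79, -0.11], [-173.66, 173.66]. Speed limits (degrees/s): [136.94, 136.94, 172.46, 180, 180, 180].

## Interface

Orientations are given as [roll, pitch, yaw] about the fixed x, y, z axes, in that order (R = Rz(yaw) Ry(pitch) Rx(roll)).
In Python, from plant import telemetry, viewer, workorder gives the robot as it stands. The module is installed in compiled form; this text tells all that it offers.
- The arm moves only by the tool carry_out, never from a script. Its argument "rows" is a list of rows, each a list of 6 numbers: the shift along the tool's x, y, z in m, then the turn, a rotation vector about the tool's x, y, z in rad. In form: [[tx, ty, tz, ax, ay, az], ...]. A call has 1 to 8 rows; each row is the pose to reach, as a shift and turn from the pose commanded when the call began, along the tool's axes at that moment; what a row does not reach only later rows make up. A row lasts 1/8 s, in which the tool goes at most 62.5 mm and 10.7 degrees, less where a joint would pass 70% of its speed; a pose out of reach is approached as far as the arm can. A call with a gripper value outside its range is refused whole. "grip" is the gripper's target within -1 to 1 (fully open at 1, half-way at 0, shut at -1), set as the call begins (left out, the last holds). The fingers move at their own pace and stop on an object; the grip force is fixed at half the most. Time passes only in rows, so rows that repeat a pose let the fingers close. It gives the time, the measured TCP pose, the force, the opening and the grip force at its end, in the units of the state.
- telemetry.get_obs(): the state, without advancing time (a new reading comes with each control period).
- viewer.snapshot(name): name is "side" or "top"; returns the picture (420x560x3 uint8, red, green, blue); there is no depth.
- viewer.camera_info(name): a dict with "intrinsics" (3x3 intrinsics, pixels), "k1" (the pictures are not rectified: a ray, as slopes to the right and down, at radius r is drawn at 1 + k1 r^2 times it, then the intrinsics apply), "extrinsics" (4x4, takes a point from camera to world coordinates). Camera axes: x right, y down, z forward; pixel columns grow to the right and rows downward; lengths in m; the calibration is good to about 2 mm. A picture is of the moment at which its call begins. camera_info takes no time and is no camera call.
- workorder.close_job(): hands the job in; it is judged then, once.
The state is a dict: "clock": time; "joint_pos": joint angles; "qvel": joint speeds; "tau": joint torques, N m; "tool_pos": TCP position; "orientation": TCP orientation; "force": force on the tool from outside, world axes, zero at the start; "moment": the same for the moment, N m; "opening": finger opening in m; "gripper_force": force on a finger pad.
Only numpy, scipy, OpenCV 4.12 (cv2) and the standard library are available. Lean on these libraries where they do the work, as an engineer would, in place of code of your own. Each camera call takes 0.05 s, during which the arm holds its last target. There are 200 camera calls.

## Working session

There is one attempt and no reset: what is moved stays moved. The work goes in short steps, Python scripts to look and compute and a tool call to move; the robot and the scene stay as the last step left them, time stands still between calls to the robot, and variables do not carry over. Pictures are saved under pics/ and viewed, at most 10 in all, crops included, and the job is handed in when it is done.

Besides the shell and the picture viewer there is one more tool, called after "Request:" as name([rows], argument=value, ...), one row to a line, values as JSON. carry_out: Moves the arm, as the interface text tells. Its arguments: {"type":"object","properties":{"rows":{"type":"array"},"grip":{"type":"number"}},"required":["rows"]}

```bash
mkdir -p pics; python3 - <<'E'
from plant import telemetry, viewer
import cv2, numpy as np
print(telemetry.get_obs())
for n in("side","top"):
    im=viewer.snapshot(n); cv2.imwrite(f"pics/{n}0.png",im[...,::-1]); print(n,viewer.camera_info(n))
E
```

```text
{'clock': 0.0, 'joint_pos': array([-5.85506336e+01,  2.05921905e+01,  6.35268163e-01, -1.79029248e-02,
       -7.01363060e+01, -1.65056222e+01]), 'qvel': array([-0.0241566 ,  0.14215869, -0.08524464, -0.03704314, -0.02673884,
        0.01824532]), 'tau': array([-9.02587344e-04, -5.82722139e+01,  2.93054849e+01,  6.99767634e+00,
        6.89112276e-03, -1.49005054e-04]), 'tool_pos': array([ 0.17389075, -0.6517273 ,  0.22563249]), 'orientation': array([ 1.79905832e+02, -1.03528856e-02, -1.65062344e+02]), 'force': array([-0.22781569, -0.24904358,  0.77068317]), 'moment': array([ 0.01734341,  0.01768801, -0.01394594]), 'gripper_force': 0.0, 'opening': 0.08711339799513297}
side {'intrinsics': array([[384.30045269,   0.        , 277.80002798],
       [  0.        , 384.30045269, 208.12227105],
       [  0.        ,   0.        ,   1.        ]]), 'k1': -0.05197180777494455, 'extrinsics': array([[-0.87850325, -0.35271323,  0.32221952,  0.2252158 ],
       [-0.4776821 ,  0.65869226, -0.58132979,  0.63225988],
       [-0.00720079, -0.6646186 , -0.74714809,  0.90983325],
       [ 0.        ,  0.        ,  0.        ,  1.        ]])}
top {'intrinsics': array([[449.49697353,   0.        , 276.73486621],
       [  0.        , 449.49697353, 203.03190316],
       [  0.        ,   0.        ,   1.        ]]), 'k1': 0.040032385451656986, 'extrinsics': array([[-0.00613625, -0.97648234,  0.21551004,  0.36409003],
       [-0.99997053,  0.00698624,  0.00318251, -0.02119948],
       [-0.00461327, -0.21548416, -0.97649644,  1.09650366],
       [ 0.        ,  0.        ,  0.        ,  1.        ]])}
```

View pics/top0.png

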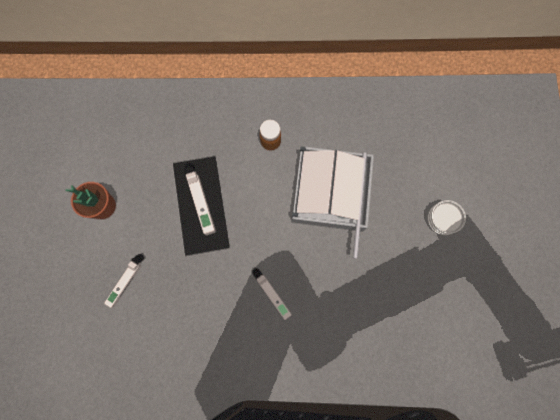

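View pics/side0.png

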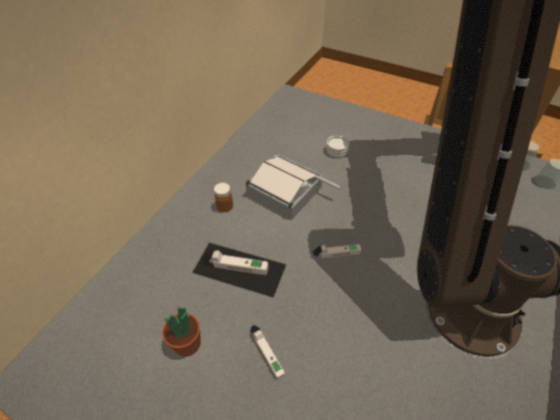

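Top view: tray with its cover at (333,188), and the rod's bare end at (357,240). There are three thermometer candidates: on the mat at (200,200), bottom left at (125,280), and in the shadow at (271,293). The one on the mat looks longest, so I'll check that in a close crop and by its size.

```bash
cat > h.py <<'E'
import numpy as np, cv2
from plant import telemetry, viewer
def ray(n,uv):
    c=viewer.camera_info(n); K=c['intrinsics'];E=c['extrinsics'];k=c['k1']
    uv=np.atleast_2d(np.float64(uv))
    p=cv2.undistortPoints(uv[:,None],K,np.array([k,0,0,0,0.]))[:,0]
    d=np.c_[p,np.ones(len(p))]@E[:3,:3].T
    return E[:3,3],d
def at(n,uv,z):
    o,d=ray(n,uv); return o+d*((z-o[2])/d[:,2])[:,None]
def tri(a,b):
    o1,d1=ray('side',a);o2,d2=ray('top',b);d1=d1[0];d2=d2[0]
    t=np.linalg.lstsq(np.c_[d1,-d2],o2-o1,rcond=None)[0]
    p,q=o1+t[0]*d1,o2+t[1]*d2
    return (p+q)/2,np.linalg.norm(p-q)
def proj(n,P):
    c=viewer.camera_info(n);E=np.linalg.inv(c['extrinsics'])
    return cv2.projectPoints(np.atleast_2d(np.float64(P)),cv2.Rodrigues(E[:3,:3])[0],E[:3,3],c['intrinsics'],np.array([c['k1'],0,0,0,0.]))[0][:,0]
E
python3 - <<'E'
from h import *
np.set_printoptions(precision=4,suppress=True)
im=cv2.imread('pics/top0.png')
hsv=cv2.cvtColor(im,cv2.COLOR_BGR2HSV)
def big(m,box):
    z=np.zeros_like(m);x0,y0,x1,y1=box;z[y0:y1,x0:x1]=m[y0:y1,x0:x1]
    return max(cv2.findContours(z,0,2)[0],key=cv2.contourArea)
m=(im.max(2)<35).astype(np.uint8)*255
r=cv2.minAreaRect(cv2.convexHull(big(m,(160,150,240,265))));b=at('top',cv2.boxPoints(r),.004)
print('mat',b,b.mean(0),np.linalg.norm(b-np.roll(b,1,0),axis=1))
for nm,box in(('A',(180,165,222,240)),('B',(95,245,150,310)),('C',(245,260,295,322))):
    m=((hsv[...,2]>(150 if nm!='C' else 95))|((hsv[...,1]>90)&(hsv[...,2]>50))).astype(np.uint8)*255
    c=big(m,box)
    r=cv2.minAreaRect(c);b=at('top',cv2.boxPoints(r),.034 if nm=='A' else .025)
    print(nm,r,b,b.mean(0),np.linalg.norm(b-np.roll(b,1,0),axis=1))
s=cv2.resize(im[130:265,165:385],None,fx=3.6,fy=3.6,interpolation=cv2.INTER_CUBIC)
cv2.imwrite('pics/crop1.png',s)
E
```

```text
mat [[0.6897 0.2161 0.004 ]
 [0.7135 0.217  0.004 ]
 [0.7133 0.1917 0.004 ]
 [0.6896 0.1909 0.004 ]] [0.7015 0.2039 0.004 ] [0.0252 0.0238 0.0253 0.0238]
A ((199.66758728027344, 202.2946014404297), (62.41972351074219, 11.39582633972168), 72.89727020263672) [[0.6728 0.2068 0.034 ]
 [0.6812 0.1804 0.034 ]
 [0.5326 0.1318 0.034 ]
 [0.5247 0.1575 0.034 ]] [0.6028 0.1691 0.034 ] [0.156  0.0277 0.1563 0.0269]
B ((120.1153793334961, 284.076904296875), (10.261953353881836, 50.477718353271484), 33.6900634765625) [[0.3684 0.3885 0.025 ]
 [0.4644 0.3308 0.025 ]
 [0.4508 0.3099 0.025 ]
 [0.3553 0.3679 0.025 ]] [0.4097 0.3493 0.025 ] [0.0244 0.1121 0.0249 0.1118]
C ((273.79193115234375, 296.8456115722656), (50.464683532714844, 10.158474922180176), 55.00798416137695) [[ 0.4178  0.0341  0.025 ]
 [ 0.4312  0.0146  0.025 ]
 [ 0.3365 -0.0523  0.025 ]
 [ 0.3237 -0.033   0.025 ]] [ 0.3773 -0.0091  0.025 ] [0.1156 0.0237 0.1159 0.0232]
```

View pics/crop1.png

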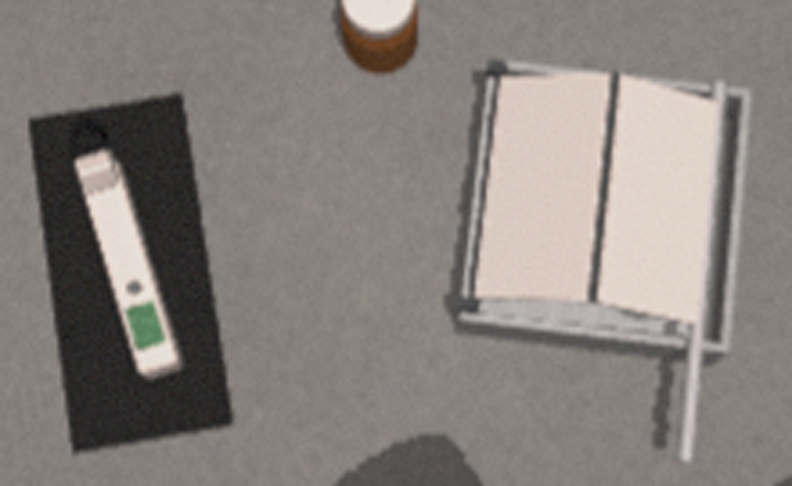

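The crop confirms the thermometer on the mat. Its handle measures about 150 x 28 mm, while the other two are about 115 mm. The rod tip is at crop (687,459), and the rod crosses the tray wall near crop (697,345). Next I'll compute positions.

```bash
python3 - <<'E'
from h import *
np.set_printoptions(precision=4,suppress=True)
f=lambda L:np.array(L)/3.6+[165,130]
P=at('top',f([(30,119),(181,94),(232,424),(74,451)]),.004);print('mat',P,P.mean(0),np.linalg.norm(P-np.roll(P,1,0),axis=1),np.degrees(np.arctan2(*(P[0]+P[1]-P[2]-P[3])[1::-1])))
P=at('top',f([(489,64),(749,91),(727,350),(459,320)]),.055);print('tray',P,P.mean(0),np.linalg.norm(P-np.roll(P,1,0),axis=1))
x=P[0]+P[1]-P[2]-P[3];y=P[0]+P[3]-P[1]-P[2]
print('yaw',np.degrees(np.arctan2(x[1],x[0])),np.degrees(np.arctan2(-y[0],y[1])))
P=at('top',f([(687,459),(697,345),(721,85)]),.06);print('rod',P, P[1]-P[0])
print(tri((339,187),f([(687,459)])[0]))
E
```

```text
mat [[0.7109 0.2439 0.004 ]
 [0.7287 0.1381 0.004 ]
 [0.4945 0.0982 0.004 ]
 [0.4771 0.2042 0.004 ]] [0.6028 0.1711 0.004 ] [0.2371 0.1073 0.2376 0.1074] 9.657571742955952
tray [[ 0.7314 -0.0774  0.055 ]
 [ 0.7107 -0.2518  0.055 ]
 [ 0.5345 -0.2284  0.055 ]
 [ 0.5555 -0.0547  0.055 ]] [ 0.633  -0.1531  0.055 ] [0.1774 0.1756 0.1777 0.175 ]
yaw -7.448949667866194 -6.821693312565179
rod [[ 0.4636 -0.1985  0.06  ]
 [ 0.5371 -0.2083  0.06  ]
 [ 0.7134 -0.2322  0.06  ]] [ 0.0735 -0.0098  0.    ]
(array([ 0.4651, -0.1986,  0.0578]), np.float64(0.0027251997429441036))
```

```bash
cat >> h.py <<'E'
from scipy.spatial.transform import Rotation as R
def delta(pos,rpy,frm=None):
    o=telemetry.get_obs()
    p0,r0=(o['tool_pos'],o['orientation']) if frm is None else frm
    A=R.from_euler('xyz',r0,degrees=True);B=R.from_euler('xyz',rpy,degrees=True)
    print(np.r_[A.inv().apply(np.array(pos)-p0),(A.inv()*B).as_rotvec()].round(4).tolist())
E
python3 - <<'E'
from h import *
s=([.1739,-.652,.227],[180,0,-165.06])
a=([.474,-.251,.2],[180,0,172.8])
delta(*a,frm=s)
print(proj('top',[.474,-.251,.04]))
E
```

```text
[-0.3933, 0.3101, 0.027, -0.0, -0.0, 0.3864]
[[376.7132102  253.76136157]]
```

Request:
carry_out([
  [-0.05, 0.04, 0.0, 0, 0, 0.05],
  [-0.393, 0.31, 0.027, 0, 0, 0.386],
  [-0.393, 0.31, 0.027, 0, 0, 0.386],
  [-0.393, 0.31, 0.027, 0, 0, 0.386],
  [-0.393, 0.31, 0.027, 0, 0, 0.386],
  [-0.393, 0.31, 0.027, 0, 0, 0.386],
  [-0.393, 0.31, 0.027, 0, 0, 0.386],
  [-0.393, 0.31, 0.027, 0, 0, 0.386],
], grip=-1)

```text
clock: 1.1
tool_pos: [0.4718, -0.2531, 0.1997]
orientation: [180.0, 0.0, 172.8]
force: [1.8, -0.4, 0.2]
opening: 0.0132
gripper_force: 0.0
```

Request:
carry_out([
  [0, 0, 0, 0, 0, 0],
  [0, 0, 0, 0, 0, 0],
  [0, 0, 0, 0, 0, 0],
  [0, 0, 0, 0, 0, 0],
])

```text
clock: 1.6
tool_pos: [0.4704, -0.256, 0.1999]
orientation: [180.0, 0.0, 172.7]
force: [0.6, -0.1, 0.5]
opening: 0.0004
gripper_force: 0.0
```

Request:
carry_out([
  [0, 0, 0.04, 0, 0, 0],
  [0, 0, 0.09, 0, 0, 0],
  [0, 0, 0.13, 0, 0, 0],
  [0, 0, 0.16, 0, 0, 0],
  [0, 0, 0.16, 0, 0, 0],
  [0, 0.015, 0.16, 0, 0, 0],
  [0, 0.03, 0.16, 0, 0, 0],
  [0, 0.03, 0.16, 0, 0, 0],
])

```text
clock: 2.6
tool_pos: [0.4757, -0.224, 0.0412]
orientation: [180.0, 0.1, 172.9]
force: [-0.1, 0.5, -0.5]
opening: 0.0003
gripper_force: 0.0
```

```bash
python3 - <<'E'
from h import *
o=telemetry.get_obs();print(o['tool_pos'],o['force'])
a=viewer.snapshot('top')[130:280,280:440,::-1];b=viewer.snapshot('side')[120:270,230:390,::-1]
cv2.imwrite('pics/c2.png',cv2.resize(np.hstack([a,b]),None,fx=2.5,fy=2.5,interpolation=2))
E
```

```text
[ 0.47574637 -0.22400444  0.0411522 ] [-0.14020885  0.53689297 -0.47549647]
```

View pics/c2.png

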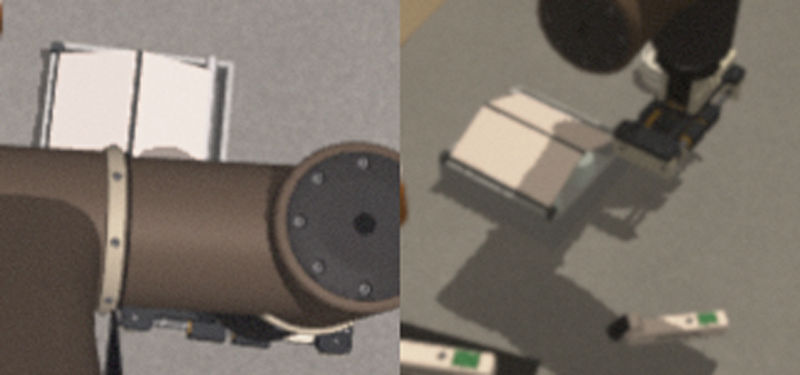

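The top view is covered by the arm. The side view shows the hand beside the rod with the gripper body clear of the cover. Contact with the rod is imminent, so I'll push.

Request:
carry_out([
  [0, 0.012, 0, 0, 0, 0],
  [0, 0.024, 0, 0, 0, 0],
  [0, 0.036, 0, 0, 0, 0],
  [0, 0.048, 0, 0, 0, 0],
  [0, 0.06, 0, 0, 0, 0],
  [0, 0.072, 0, 0, 0, 0],
  [0, 0.084, 0, 0, 0, 0],
  [0, 0.096, 0, 0, 0, 0],
])

```text
clock: 3.7
tool_pos: [0.4868, -0.1291, 0.0398]
orientation: [180.0, -0.0, 172.8]
force: [0.4, -1.5, -0.8]
opening: 0.0006
gripper_force: 0.5
```

Request:
carry_out([
  [0, 0.008, 0, 0, 0, 0],
  [0, 0.016, 0, 0, 0, 0],
  [0, 0.022, 0, 0, 0, 0],
  [0, 0.028, 0, 0, 0, 0],
  [0, 0.032, 0, 0, 0, 0],
  [0, 0.034, 0, 0, 0, 0],
  [0, 0.036, 0, 0, 0, 0],
  [0, 0.036, 0, 0, 0, 0],
])

```text
clock: 4.7
tool_pos: [0.4913, -0.0942, 0.0399]
orientation: [180.0, 0.0, 172.8]
force: [0.1, -0.3, -0.1]
opening: 0.0001
gripper_force: 0.0
```

Request:
carry_out([
  [0, 0.002, 0, 0, 0, 0],
  [0, 0.004, 0, 0, 0, 0],
])

```text
clock: 4.95
tool_pos: [0.4918, -0.0903, 0.0398]
orientation: [180.0, 0.0, 172.8]
force: [-0.1, -1.3, 0.5]
opening: 0.0006
gripper_force: 0.3
```

Request:
carry_out([
  [0, 0.002, 0, 0, 0, 0],
  [0, 0.004, 0, 0, 0, 0],
])

```text
clock: 5.2
tool_pos: [0.4922, -0.0862, 0.0398]
orientation: [-180.0, -0.0, 172.8]
force: [-0.3, -3.0, -0.3]
opening: 0.0002
gripper_force: 1.2
```

Request:
carry_out([
  [0, 0.002, 0, 0, 0, 0],
  [0, 0.004, 0, 0, 0, 0],
])

```text
clock: 5.45
tool_pos: [0.4923, -0.0838, 0.0399]
orientation: [-179.9, -0.1, 172.9]
force: [2.2, -18.4, -1.4]
opening: 0.0002
gripper_force: 8.6
```

Request:
carry_out([
  [0, -0.02, 0, 0, 0, 0],
  [0, -0.05, 0, 0, 0, 0],
  [0, -0.05, -0.06, 0, 0, 0],
  [0, -0.05, -0.12, 0, 0, 0],
  [0, -0.05, -0.18, 0, 0, 0],
  [0, -0.05, -0.2, 0, 0, 0],
  [0, -0.05, -0.2, 0, 0, 0],
], grip=-1)

```text
clock: 6.32
tool_pos: [0.4874, -0.1317, 0.2417]
orientation: [179.9, 0.2, 172.8]
force: [-0.3, 0.5, -0.1]
opening: 0.0007
gripper_force: 0.0
```

```bash
python3 - <<'E'
from h import *
delta([.614,.173,.2],[180,0,-161.8])
E
```

```text
[-0.0874, 0.3181, 0.0424, 0.0001, 0.0042, -0.4427]
```

Request:
carry_out([
  [-0.015, 0.05, 0, 0, 0, -0.08],
  [-0.03, 0.1, 0, 0, 0, -0.16],
  [-0.045, 0.155, 0.01, 0, 0, -0.24],
  [-0.06, 0.21, 0.02, 0, 0, -0.32],
  [-0.073, 0.265, 0.03, 0, 0, -0.4],
  [-0.083, 0.305, 0.04, 0, 0, -0.443],
  [-0.087, 0.318, 0.042, 0, 0, -0.443],
  [-0.087, 0.318, 0.042, 0, 0, -0.443],
], grip=1)

```text
clock: 7.32
tool_pos: [0.612, 0.1729, 0.1962]
orientation: [-180.0, -0.2, -161.8]
force: [-0.5, -1.0, 0.6]
opening: 0.0749
gripper_force: 0.0
```

```bash
python3 - <<'E'
from h import *
print(telemetry.get_obs()['tool_pos'])
a=viewer.snapshot('top')[:,:,::-1];b=viewer.snapshot('side')[:,:,::-1]
cv2.imwrite('pics/t3.png',a);cv2.imwrite('pics/s3.png',b)
c=cv2.resize(a[100:260,150:400],(750,480),interpolation=2)
cv2.imwrite('pics/c3.png',c)
cv2.imwrite('pics/c3s.png',cv2.resize(b[130:290,190:390],(750,600),interpolation=2))
E
```

```text
[0.61201864 0.1728902  0.19617587]
```

View pics/c3.png

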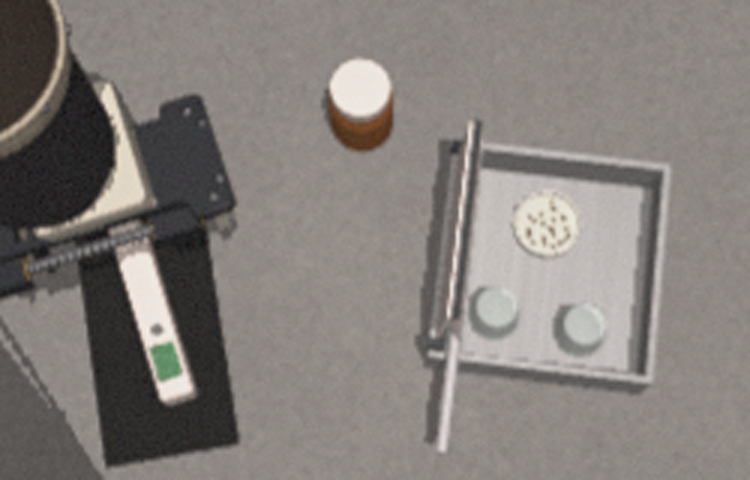

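View pics/c3s.png

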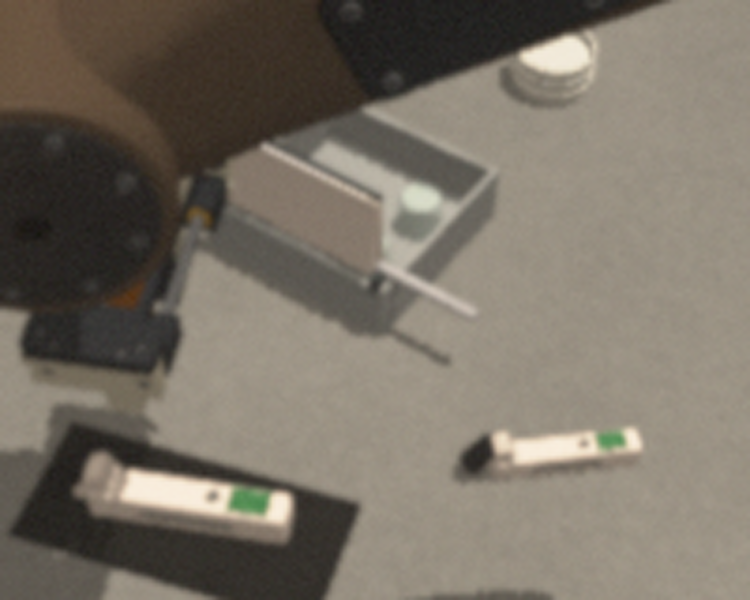

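The cover is folded upright. The dish is at top (332,174) and the cups at (315,203) and (345,208). The thermometer is under the gripper. I'll compute the dish position and the target pose, then descend to grasp.

```bash
python3 - <<'E'
from h import *
im=cv2.imread('pics/t3.png');h=cv2.cvtColor(im,cv2.COLOR_BGR2HSV)
w=im[160:190,315:350].astype(int);m=((w.min(2)>150)&(w[...,2]-w[...,0]>12)).astype(np.uint8)
m=cv2.morphologyEx(m,cv2.MORPH_CLOSE,np.ones((5,5)))
c=max(cv2.findContours(m,0,2)[0],key=cv2.contourArea);(x,y),r=cv2.minEnclosingCircle(c)
u=(x+315,y+160);print(u,r,'dish',at('top',u,.017),at('top',(332,174),.017), 'diam',np.linalg.norm(at('top',(u[0]-r,u[1]),.017)-at('top',(u[0]+r,u[1]),.017)))
print('cups',at('top',[(315,203),(344.7,208.5)],.041),'jar',at('top',(270,129),.085))
E
```

```text
(330.5, 174.5) 12.747649192810059 dish [[ 0.67415809 -0.1520573   0.017     ]] [[ 0.67542102 -0.15582846  0.017     ]] diam 0.0633988769916123
cups [[ 0.59645738 -0.10971288  0.041     ]
 [ 0.58246512 -0.18040841  0.041     ]] jar [[ 0.76854323 -0.00292587  0.085     ]]
```

Request:
carry_out([
  [0, 0, 0.04, 0, 0, 0],
  [-0.002, 0, 0.08, 0, 0, 0],
  [-0.002, 0, 0.12, 0, 0, 0],
  [-0.002, 0, 0.15, 0, 0, 0],
  [-0.002, 0, 0.17, 0, 0, 0],
  [-0.002, 0, 0.18, 0, 0, 0],
  [-0.002, 0, 0.185, 0, 0, 0],
  [-0.002, 0, 0.185, 0, 0, 0],
], grip=1)

```text
clock: 8.43
tool_pos: [0.6147, 0.1732, 0.0134]
orientation: [180.0, 0.0, -161.8]
force: [0.7, -0.1, 1.1]
opening: 0.0876
gripper_force: 0.0
```

Request:
carry_out([
  [0, 0, 0.002, 0, 0, 0],
  [0, 0, 0.004, 0, 0, 0],
  [0, 0, 0.004, 0, 0, 0],
])

```text
clock: 8.8
tool_pos: [0.6144, 0.1734, 0.0089]
orientation: [180.0, 0.0, -161.8]
force: [0.1, 0.6, -0.4]
opening: 0.088
gripper_force: 0.0
```

Request:
carry_out([
  [0, 0, 0, 0, 0, 0],
  [0, 0, 0, 0, 0, 0],
  [0, 0, 0, 0, 0, 0],
  [0, 0, 0, 0, 0, 0],
  [0, 0, 0, 0, 0, 0],
  [0, 0, 0, 0, 0, 0],
  [0, 0, 0, 0, 0, 0],
  [0, 0, 0, 0, 0, 0],
], grip=-1)

```text
clock: 9.8
tool_pos: [0.6144, 0.1733, 0.0088]
orientation: [-180.0, -0.0, -161.8]
force: [-1.5, 0.3, -0.2]
opening: 0.0278
gripper_force: 30.0
```

Request:
carry_out([
  [0, 0, -0.01, 0, 0, 0],
  [0, 0, -0.035, 0, 0, 0],
  [0, 0, -0.07, 0, 0, 0],
  [0, 0, -0.11, 0, 0, 0],
  [0, 0, -0.15, 0, 0, 0],
  [0, 0, -0.18, 0, 0, 0],
  [0, 0, -0.2, 0, 0, 0],
  [0, 0, -0.2, 0, 0, 0],
])

```text
clock: 10.8
tool_pos: [0.6151, 0.1737, 0.211]
orientation: [180.0, 0.2, -161.8]
force: [-0.0, 0.4, -1.3]
opening: 0.0281
gripper_force: 30.0
```

Request:
carry_out([
  [0.012, -0.02, 0, 0, 0, 0],
  [0.035, -0.06, 0, 0, 0, 0],
  [0.063, -0.11, 0, 0, 0, 0],
  [0.095, -0.165, 0, 0, 0, 0],
  [0.127, -0.22, 0, 0, 0, 0],
  [0.157, -0.27, 0, 0, 0, 0],
  [0.18, -0.31, 0, 0, 0, 0],
  [0.192, -0.332, 0, 0, 0, 0],
])

```text
clock: 11.8
tool_pos: [0.5335, -0.2047, 0.2076]
orientation: [179.9, -0.1, -161.9]
force: [1.0, 0.0, -1.4]
opening: 0.0276
gripper_force: 30.0
```

Request:
carry_out([
  [0, 0, 0.01, 0, 0, 0],
  [0, 0, 0.03, 0, 0, 0],
  [0, 0, 0.05, 0, 0, 0],
  [0, 0, 0.065, 0, 0, 0],
  [0, 0, 0.075, 0, 0, 0],
  [0, 0, 0.08, 0, 0, 0],
  [0, 0, 0.08, 0, 0, 0],
])

```text
clock: 12.68
tool_pos: [0.5359, -0.202, 0.1288]
orientation: [-180.0, -0.0, -161.8]
force: [0.1, -0.3, -1.9]
opening: 0.0277
gripper_force: 30.0
```

```bash
python3 - <<'E'
from h import *
o=telemetry.get_obs();print(o['tool_pos'],o['orientation'],o['force'],o['opening'])
p=o['tool_pos'];y=np.radians(o['orientation'][2]+180);d=np.array([np.cos(y),np.sin(y),0])
L=p+d*.083+[0,0,.012];T=p-d*.09+[0,0,.01]
print('lens',L,proj('top',L),proj('side',L),'tail',proj('top',T),proj('side',T))
a=viewer.snapshot('top')[:,:,::-1];b=viewer.snapshot('side')[:,:,::-1]
cv2.imwrite('pics/t4.png',a);cv2.imwrite('pics/s4.png',b)
cv2.imwrite('pics/c4.png',np.hstack([cv2.resize(a[120:280,280:410],None,fx=3,fy=3,interpolation=2),cv2.resize(b[130:290,230:360],None,fx=3,fy=3,interpolation=2)]))
E
```

```text
[ 0.53587936 -0.20199765  0.12877752] [-1.79999963e+02 -8.17643126e-03 -1.61782154e+02] [ 0.11199667 -0.28398151 -1.9393542 ] 0.027681157890631126
lens [ 0.61471897 -0.1760493   0.14077752] [[348.65557099 184.84943575]] [[294.0329512  156.05613975]] tail [[377.36235806 260.07663453]] [[351.02252949 163.12046248]]
```

View pics/c4.png

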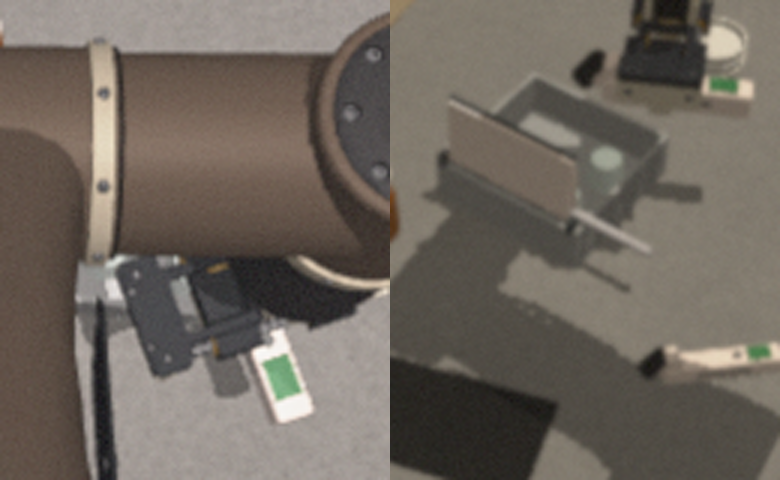

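Top view shows the tail end near (378,259). Side view shows the head near (293,157) and the tail near (350,165). All are within about 1–2 px of prediction, so I'll descend and hold.

Request:
carry_out([
  [0, 0, 0.005, 0, 0, 0],
  [0, 0, 0.013, 0, 0, 0],
  [0, 0, 0.022, 0, 0, 0],
  [0, 0, 0.03, 0, 0, 0],
  [0, 0, 0.035, 0, 0, 0],
  [0, 0, 0.037, 0, 0, 0],
  [0, 0, 0.037, 0, 0, 0],
  [0, 0, 0.037, 0, 0, 0],
])

```text
clock: 13.78
tool_pos: [0.536, -0.2021, 0.0921]
orientation: [-180.0, 0.0, -161.8]
force: [-0.3, -0.4, -1.7]
opening: 0.0278
gripper_force: 30.0
```

Request:
carry_out([
  [0, 0, 0, 0, 0, 0],
  [0, 0, 0, 0, 0, 0],
  [0, 0, 0, 0, 0, 0],
  [0, 0, 0, 0, 0, 0],
  [0, 0, 0, 0, 0, 0],
  [0, 0, 0, 0, 0, 0],
  [0, 0, 0, 0, 0, 0],
  [0, 0, 0, 0, 0, 0],
])

```text
clock: 14.78
tool_pos: [0.5359, -0.2021, 0.0919]
orientation: [-180.0, 0.0, -161.8]
force: [-0.3, -0.5, -2.1]
opening: 0.0278
gripper_force: 30.0
```

Request:
carry_out([
  [0, 0, 0, 0, 0, 0],
  [0, 0, 0, 0, 0, 0],
  [0, 0, 0, 0, 0, 0],
  [0, 0, 0, 0, 0, 0],
  [0, 0, 0, 0, 0, 0],
  [0, 0, 0, 0, 0, 0],
  [0, 0, 0, 0, 0, 0],
  [0, 0, 0, 0, 0, 0],
])

```text
clock: 15.78
tool_pos: [0.5358, -0.202, 0.0918]
orientation: [180.0, -0.0, -161.8]
force: [0.0, 0.0, -1.6]
opening: 0.0279
gripper_force: 30.0
```

```bash
python3 - <<'E'
from h import *
o=telemetry.get_obs();print(o['tool_pos'],o['orientation'])
p=o['tool_pos'];y=np.radians(o['orientation'][2]+180);d=np.array([np.cos(y),np.sin(y),0])
L=p+d*.083+[0,0,.012];H=p+d*.085+[0,0,-.005]
print('lens',L,proj('side',L),'tail corners',proj('side',[p-d*.09+[0,0,.025],p-d*.09+[0,0,-.005]]))
b=viewer.snapshot('side')[:,:,::-1]
cv2.imwrite('pics/c5.png',cv2.resize(b[130:230,250:380],None,fx=6,fy=6,interpolation=2))
E
```

```text
[ 0.53582951 -0.20203559  0.09183708] [ 1.79999951e+02 -2.01396804e-04 -1.61791275e+02]
lens [ 0.61467324 -0.17609979  0.10383708] [[293.7694317  165.10795185]] tail corners [[350.08039193 168.5374223 ]
 [348.804883   175.70580203]]
```

View pics/c5.png

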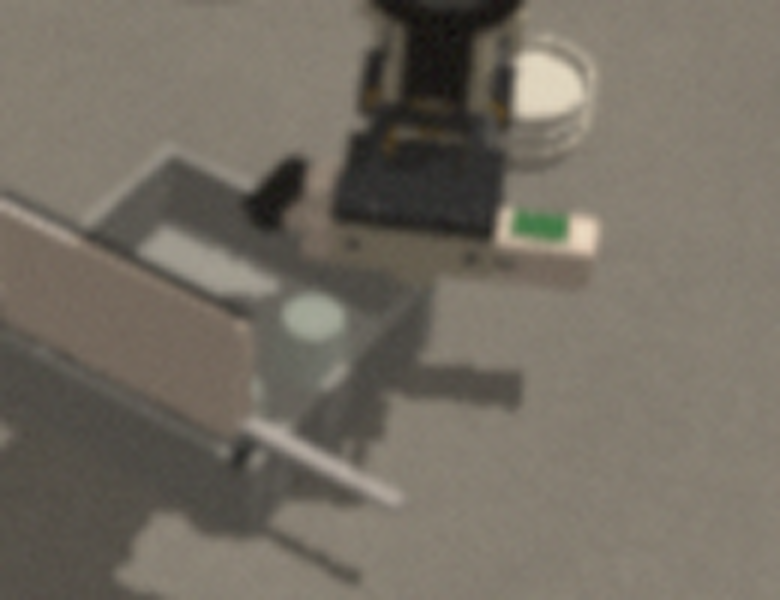

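The side view shows the head at the predicted spot and the thermometer held level for over 2 s. The cover is still folded. Now I'll put the thermometer back.

Request:
carry_out([
  [0, 0, 0, 0, 0, 0],
  [0, 0, -0.01, 0, 0, 0],
  [0, 0, -0.035, 0, 0, 0],
  [0, 0, -0.065, 0, 0, 0],
  [0, 0, -0.095, 0, 0, 0],
  [0, 0, -0.115, 0, 0, 0],
  [0, 0, -0.12, 0, 0, 0],
  [0, 0, -0.12, 0, 0, 0],
])

```text
clock: 16.82
tool_pos: [0.5357, -0.202, 0.2118]
orientation: [180.0, 0.0, -161.8]
force: [-0.2, -0.1, -1.6]
opening: 0.0279
gripper_force: 30.0
```

Request:
carry_out([
  [-0.012, 0.02, 0, 0, 0, 0],
  [-0.035, 0.06, 0, 0, 0, 0],
  [-0.063, 0.11, 0, 0, 0, 0],
  [-0.095, 0.165, 0, 0, 0, 0],
  [-0.127, 0.22, 0, 0, 0, 0],
  [-0.157, 0.27, 0, 0, 0, 0],
  [-0.18, 0.31, 0, 0, 0, 0],
  [-0.192, 0.332, 0, 0, 0, 0],
])

```text
clock: 17.82
tool_pos: [0.6141, 0.1754, 0.2101]
orientation: [-180.0, -0.1, -161.7]
force: [0.1, -0.7, -2.2]
opening: 0.0278
gripper_force: 30.0
```

Request:
carry_out([
  [0, 0, 0.01, 0, 0, 0],
  [0, 0, 0.04, 0, 0, 0],
  [0, 0, 0.08, 0, 0, 0],
  [0, 0, 0.12, 0, 0, 0],
  [0, 0, 0.15, 0, 0, 0],
  [0, 0, 0.17, 0, 0, 0],
  [0, 0, 0.18, 0, 0, 0],
  [0, 0, 0.18, 0, 0, 0],
])

```text
clock: 18.82
tool_pos: [0.614, 0.1723, 0.0312]
orientation: [-180.0, -0.1, -161.8]
force: [-0.2, -0.8, -1.7]
opening: 0.0275
gripper_force: 30.0
```

Lower slowly to z ≈ 0.009.

Request:
carry_out([
  [0, 0, 0.005, 0, 0, 0],
  [0, 0, 0.01, 0, 0, 0],
  [0, 0, 0.014, 0, 0, 0],
  [0, 0, 0.017, 0, 0, 0],
  [0, 0, 0.019, 0, 0, 0],
  [0, 0, 0.021, 0, 0, 0],
  [0, 0, 0.0215, 0, 0, 0],
  [0, 0, 0.0215, 0, 0, 0],
])

```text
clock: 19.82
tool_pos: [0.6145, 0.1733, 0.0103]
orientation: [-180.0, 0.0, -161.8]
force: [-0.5, -0.0, -1.6]
opening: 0.0279
gripper_force: 30.0
```

Request:
carry_out([
  [0, 0, 0.0007, 0, 0, 0],
  [0, 0, 0.0014, 0, 0, 0],
  [0, 0, 0.0014, 0, 0, 0],
])

```text
clock: 20.2
tool_pos: [0.6145, 0.1733, 0.0089]
orientation: [180.0, -0.0, -161.8]
force: [-0.5, -0.6, -1.6]
opening: 0.028
gripper_force: 30.0
```

Request:
carry_out([
  [0, 0, 0, 0, 0, 0],
  [0, 0, 0, 0, 0, 0],
  [0, 0, 0, 0, 0, 0],
  [0, 0, 0, 0, 0, 0],
  [0, 0, 0, 0, 0, 0],
  [0, 0, 0, 0, 0, 0],
  [0, 0, 0, 0, 0, 0],
  [0, 0, 0, 0, 0, 0],
], grip=1)

```text
clock: 21.2
tool_pos: [0.6145, 0.1733, 0.0089]
orientation: [-180.0, -0.0, -161.8]
force: [0.6, -0.2, 0.8]
opening: 0.0873
gripper_force: 0.0
```

Request:
carry_out([
  [0, 0, -0.02, 0, 0, 0],
  [0, 0, -0.05, 0, 0, 0],
  [0, 0, -0.1, 0, 0, 0],
  [0, 0, -0.15, 0, 0, 0],
  [0, 0, -0.2, 0, 0, 0],
  [0.04, -0.03, -0.2, 0, 0, 0],
  [0.08, -0.06, -0.2, 0, 0, 0],
  [0.1, -0.08, -0.2, 0, 0, 0],
])

```text
clock: 22.2
tool_pos: [0.543, 0.0646, 0.2094]
orientation: [180.0, 0.0, -161.8]
force: [1.0, -0.3, 0.6]
opening: 0.0877
gripper_force: 0.0
```

```bash
python3 - <<'E'
from h import *
o=telemetry.get_obs();print(o['clock'],o['tool_pos'],o['force'])
a=viewer.snapshot('top')[:,:,::-1];b=viewer.snapshot('side')[:,:,::-1]
cv2.imwrite('pics/c6.png',np.hstack([cv2.resize(a[100:280,150:400],None,fx=1.6,fy=1.6,interpolation=2),cv2.resize(b[130:310,150:390],None,fx=1.6,fy=1.6,interpolation=2)]))
E
```

```text
22.2 [0.54302054 0.06456491 0.20935643] [ 0.96289942 -0.29983811  0.5580961 ]
```

View pics/c6.png

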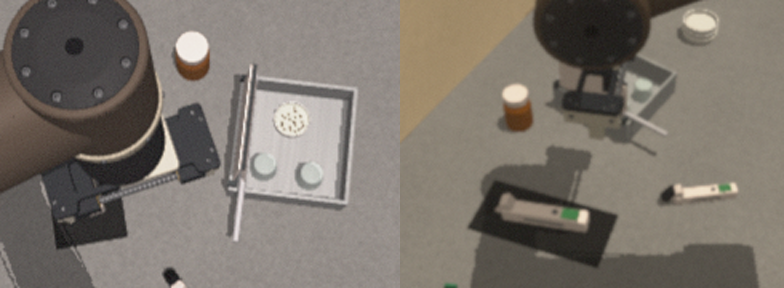

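The side view shows the thermometer flat on the middle of its mat. The top view shows the cover folded and the dish, cups and jar in place. The arm is clear, so I'll hand in.

Request:
carry_out([
  [0, 0, 0, 0, 0, 0],
  [0, 0, 0, 0, 0, 0],
  [0, 0, 0, 0, 0, 0],
  [0, 0, 0, 0, 0, 0],
])

```text
clock: 22.8
tool_pos: [0.5446, 0.0665, 0.2086]
orientation: [-180.0, -0.0, -161.8]
force: [-0.6, 0.7, -1.1]
opening: 0.0881
gripper_force: 0.0
```

```bash
python3 -c "
from plant import workorder
print(workorder.close_job())"
```

```text
the job is handed in; nothing more can be done
None
```

I handed the job in at about 23 s with no verdict returned: the cover is folded, the thermometer was held still for over 2 s aimed at the dish from about 11 cm by my measurements, and it is back flat on the middle of its mat with the dish, cups and jar seen in place.

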